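Reset the tripped panel units in power order

ROBOT

A 6-joint arm with a two-finger parallel gripper is mounted at the origin on the work surface. World frame = base frame: x ahead of the robot, y to its left, z up, the work surface at z = 0. Lengths are in mm, angles in degrees, forces in N, time in s.
With the tool pointing down it reaches from about 375 to 975 mm from the base axis. Payload 3.8 kg.
Tool frame: the origin (TCP) lies on the centre line of the jaws, within the pads' length; the fingertips stand 14 mm ahead of it and the grasp point (between the pads) lies 5 mm behind it; z points along the fingers, x is the direction in which the jaws open and shut, and the axes are right-handed (so a half turn about z gives the same grasp; the last joint's range is limited). The gripper opens to 85 mm and grips with 20 to 120 N. Pads are 22 mm wide; open, the fingers measure 114 mm over their backs; the gripper's body (76 mm by 85 mm) begins 54 mm behind the grasp point. The pads swing forward as they close: fully open they stand 13 mm farther back than shut.
Start: joints at [-78.146, 15.12, 91.902, -0, 72.978, -2.114], TCP at [162.934, -655.035, 245.28] pointing down, gripper open.
Joint ranges: [-150.88, 150.88], [-54.13, 125.18], [17.81, 147.31], [-75.09, 255.09], [0, 152.58], [-146.25, 146.25]. Speed limits (degrees/s): [147.25, 147.25, 180, 180, 180, 180].

INTERFACE

Orientations are given as [roll, pitch, yaw] about the fixed x, y, z axes, in that order (R = Rz(yaw) Ry(pitch) Rx(roll)).
In Python, from station import bot gives the robot as it stands.
- The arm moves only by the shell command python3 -m crank 'ROWS' [OPENING] [FORCE]. ROWS is JSON, a list that holds one entry, the list of rows, each a list of 6 numbers: the shift along the tool's x, y, z in cm, then the turn, a rotation vector about the tool's x, y, z in rad. In form: [[[dx, dy, dz, wx, wy, wz], ...]]. A call has 1 to 20 rows; each row is the pose to reach, as a shift and turn from the pose commanded when the call began, along the tool's axes at that moment; what a row does not reach only later rows make up. A row lasts 1/12 s, in which the tool goes at most 41.7 mm and 7.16 degrees, less where a joint would pass 70% of its speed; a pose out of reach is approached as far as the arm can. A call with a gripper value outside its range is refused whole. OPENING is the gripper command: -1 is shut, 1 is fully open, values between are in proportion, set as the call begins (- or left out, the last holds). The fingers move at their own pace and stop on an object; FORCE is the grip in N (left out, the last holds). Time passes only in rows, so rows that repeat a pose let the fingers close. It gives the time, the measured TCP pose, the force and the opening at its end, in the units of the state.
- bot.observe(): the state, without advancing time (a new reading comes with each control period).
- bot.snapshot(name): name is "scene" or "top"; returns the picture (480x640x3 uint8, blue, green, red); there is no depth.
- bot.get_calibration(name): a dict with "fx", "fy", "cx", "cy" (pixels), "k1" (the pictures are not rectified: a ray, as slopes to the right and down, at radius r is drawn at 1 + k1 r^2 times it, then the intrinsics apply), "xyz" and "orientation" of the camera in the world. Camera axes: x right, y up, looking along -z (the intrinsics and any distortion apply to the point x, -y, -z); pixel columns grow to the right and rows downward; lengths in mm; the calibration is good to about 2 mm. A picture is of the moment at which its call begins. get_calibration takes no time and is no camera call.
- bot.sign_off(): hands the job in, once; it reports no verdict.
The state is a dict: "time_s": time; "joints": joint angles; "qd": joint speeds; "effort": joint torques, N m; "ee_pos": TCP position; "ee_rot": TCP orientation; "ft_force": force on the tool from outside, world axes, zero at the start; "ft_torque": the same for the moment, N m; "grip_width": finger opening in mm.
Only numpy, scipy, OpenCV 4.12 (cv2) and the standard library are available. Lean on these libraries where they do the work, as an engineer would, in place of code of your own. Each camera call takes 0.05 s, during which the arm holds its last target. There are 200 camera calls.

TASK

Reset the tripped units on the mounting plate in the order the power flows: push in the button on top of the main breaker (the largest unit), then the one on the power supply (the tallest), and last the one on the relay (the smallest), each lightly with the fingertips from above, well past half of its 12 mm travel but without ramming it against its stop; it stays in by itself. Leave the timer's button out. The units are not screwed down yet, so do not grip, lift or shift them, and leave everything else where it lies.

Things in the scene. Friction and masses are not known exactly. Their poses are not given: they have to be found in the camera images.
- breaker: Main breaker: the largest and widest unit, a grey moulded case 95 (x) by 76 (y) by 80 mm high, 0.75 kg, with three dark terminal pockets at each end of its top and a black rocker 12 by 22 mm, standing 8 mm above the top face, at x = +21 mm. Stands loose on the plate, upright. Origin: centre of its underside, z up; x is its depth (away from the robot at yaw 0), y its width.
- breaker_button_top (a point): Centre of the upper face of the breaker's button cap; it moves with the button, x, y, z axes as the unit's. At x = -8 mm, y = 0 of the unit. With the button out it is 22 mm above the unit's top face (102 mm above the unit's underside), fully in 10 mm above.
- breaker_button (a joint): Its button: black round cap, 22 mm across, 8 mm thick, on a steel stem in the unit's top. 0 = fully out (tripped), grows as pressed straight down, 0.012 m = fully in, at a hard stop; starts 0 to 1 mm in. Reset from 5 mm in. The push needed rises evenly from 4 N through 5.5 N half-way to 7 N at the stop; friction keeps it wherever it is left, no spring back.
- supply: Power supply: the tallest unit, a slim bare-aluminium case with cooling slots, 90 (x) by 46 (y) by 110 mm high, 0.6 kg, a black terminal strip at the -x end of its top. Stands loose on the plate, upright. Origin: centre of its underside, z up; x is its depth (away from the robot at yaw 0), y its width.
- supply_button_top (a point): Centre of the upper face of the power supply's button cap; it moves with the button, x, y, z axes as the unit's. At x = -8 mm, y = 0 of the unit. With the button out it is 22 mm above the unit's top face (132 mm above the unit's underside), fully in 10 mm above.
- supply_button (a joint): Its button: black round cap, 22 mm across, 8 mm thick, on a steel stem in the unit's top. 0 = fully out (tripped), grows as pressed straight down, 0.012 m = fully in, at a hard stop; starts 0 to 1 mm in. Reset from 5 mm in. The push needed rises evenly from 4 N through 5.5 N half-way to 7 N at the stop; friction keeps it wherever it is left, no spring back.
- relay: Relay: the smallest unit, a white block 74 (x) by 40 (y) by 60 mm high, 0.3 kg, with a row of three screws at each end of its top. Stands loose on the plate, upright. Origin: centre of its underside, z up; x is its depth (away from the robot at yaw 0), y its width.
- relay_button_top (a point): Centre of the upper face of the relay's button cap; it moves with the button, x, y, z axes as the unit's. At the middle of the unit's top. With the button out it is 22 mm above the unit's top face (82 mm above the unit's underside), fully in 10 mm above.
- relay_button (a joint): Its button: black round cap, 22 mm across, 8 mm thick, on a steel stem in the unit's top. 0 = fully out (tripped), grows as pressed straight down, 0.012 m = fully in, at a hard stop; starts 0 to 1 mm in. Reset from 5 mm in. The push needed rises evenly from 4 N through 5.5 N half-way to 7 N at the stop; friction keeps it wherever it is left, no spring back.
- timer: Timer (not part of the job): the lowest unit, grey, 78 (x) by 70 (y) by 45 mm high, 0.35 kg, with a round setting dial 30 mm across at x = +20 mm. Stands loose on the plate, upright. Origin: centre of its underside, z up; x is its depth (away from the robot at yaw 0), y its width.
- timer_button_top (a point): Centre of the upper face of the timer's button cap; it moves with the button, x, y, z axes as the unit's. At x = -18 mm, y = 0 of the unit. With the button out it is 22 mm above the unit's top face (67 mm above the unit's underside), fully in 10 mm above.
- timer_button (a joint): Its button: black round cap, 22 mm across, 8 mm thick, on a steel stem in the unit's top. 0 = fully out (tripped), grows as pressed straight down, 0.012 m = fully in, at a hard stop; starts 0 to 1 mm in. Reset from 5 mm in. The push needed rises evenly from 4 N through 5.5 N half-way to 7 N at the stop; friction keeps it wherever it is left, no spring back.
- plate: Fixed steel mounting plate, 310 (x) by 540 (y) by 4 mm, with two grey slotted wiring ducts 28 mm wide along its whole length, centred at x = -138 and +138 mm, their tops 44 mm above the table. Origin: centre of its underside on the table. The four units stand in a row along its y, about 120 mm apart, in any order.
- gland: Loose black ring, 28 mm across, 18 mm high, on the plate in front of the units. Origin: centre of underside.
- fuse_holder: Loose white block 22 by 60 by 24 mm on the plate in front of the units. Origin: centre of underside.
- screwdriver: Loose screwdriver, 180 mm long, lying on the plate behind the units. Origin near its middle.
- tape: Roll of black tape, 90 mm across, 24 mm high, flat on the table left of the plate. Origin: centre of underside.
- bin: Empty blue open bin, 140 by 100 by 60 mm, on the table right of the plate. Origin: centre of underside.
- oiler: White bottle, 56 mm across, 150 mm high, on the table left of the plate. Origin: centre of underside.
- wood_block: Wooden block 60 by 180 by 35 mm on the table right of the plate. Origin: centre of underside.
Things that resemble listed ones, but are neither listed nor needed, are in the scene too. Leave any pink look-alike of the timer alone. Leave any yellow look-alike of the supply alone.

How it is judged:
By the outcome, as a careful person would: the job done as asked, in the order asked, and still so for the second after the job is handed in, with the robot touching nothing.
It also fails if it takes over 69 s, if anything falls off the work surface, if the arm or the gripper's body presses on something with over 40 N, if the wrist force passes 120 N, or if a joint passes its speed limit or range.

## Working session

There is one attempt and no reset: what is moved stays moved. The work goes in short steps, Python scripts to look and compute and a shell command to move; the robot and the scene stay as the last step left them, time stands still between calls to the robot, and variables do not carry over. Pictures are saved under pics/ and viewed, about 8 in all and at most 12, crops included, and the job is handed in when it is done.

```bash
mkdir -p pics; python3 - <<'E'
from station import bot
import cv2
for n in("scene","top"):
    cv2.imwrite(f"pics/{n}0.png",bot.snapshot(n)); print(bot.get_calibration(n))
print(bot.observe())
E
```

```text
{'fx': 515.5829969984811, 'fy': 515.5829969984811, 'cx': 320.66854459014894, 'cy': 243.3008899710785, 'k1': 0.033080376222918845, 'xyz': array([1455.65172406,  681.23576971, 1073.41916822]), 'orientation': array([ 48.63073619,   0.41359715, 125.63605782])}
{'fx': 437.9635288776278, 'fy': 437.9635288776278, 'cx': 323.7364049318296, 'cy': 234.91918310988666, 'k1': -0.07926962883443585, 'xyz': array([ 503.87382765,   49.9553425 , 1208.05441654]), 'orientation': array([  5.83418132,   0.17697692, -89.76715886])}
{'time_s': 0.1, 'joints': array([-7.81451825e+01,  1.51658976e+01,  9.19732966e+01, -3.32182500e-04,
        7.29785699e+01, -2.11404986e+00]), 'qd': array([ 0.05388503, -0.09957808, -0.21553102, -0.00251387, -0.02505295,
        0.05672252]), 'effort': array([-3.57330191e-04, -5.16707146e+01, -3.68590343e+01, -1.01611824e-04,
        6.27511967e-03,  2.43454656e-05]), 'ee_pos': array([ 162.80893941, -654.41589844,  244.07534428]), 'ee_rot': array([-1.79995973e+02,  1.17695680e-01, -7.60310309e+01]), 'ft_force': array([ 1.01355135, -0.30145429, -0.59008163]), 'ft_torque': array([-0.03993312, -0.03402775,  0.05039318]), 'grip_width': 85.94042405792767}
```

View pics/scene0.png

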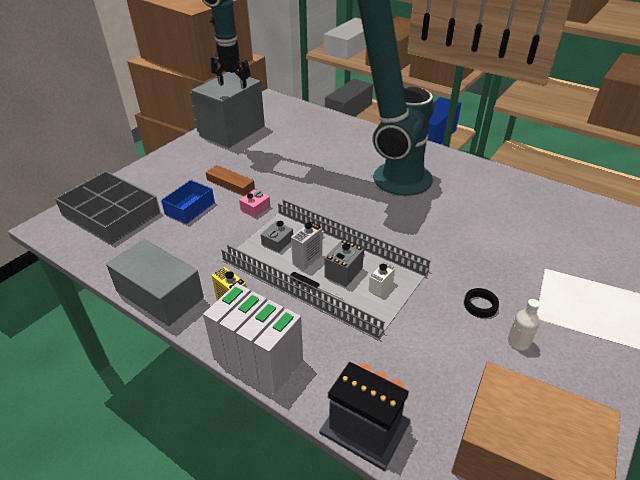

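View pics/top0.png

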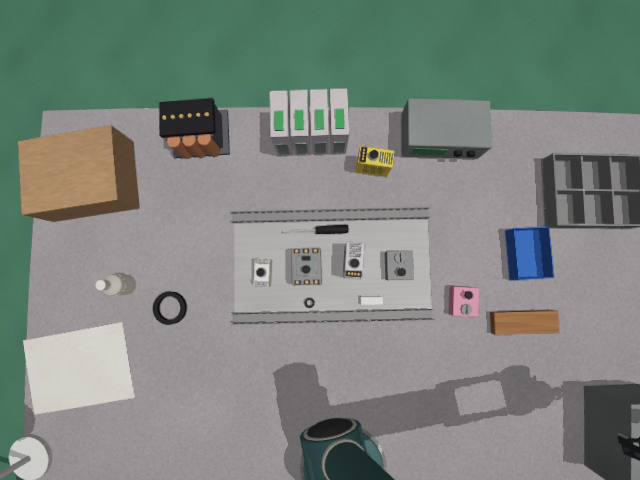

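Top view, left to right on the plate: relay (white) at (261,272), breaker (305,266), supply (354,262) and timer (400,265). The look-alikes are a yellow supply at (374,158) and a pink timer at (464,300), both off the plate. I'll check this choice in one close crop.

```bash
python3 - <<'E'
import cv2,numpy as np
a=cv2.imread("pics/top0.png")[230:310,240:420]
b=cv2.imread("pics/scene0.png")[205:305,250:410]
a=cv2.resize(a,(720,320),interpolation=cv2.INTER_CUBIC)
b=cv2.resize(b,None,fx=2.6,fy=2.6,interpolation=cv2.INTER_CUBIC)
c=np.zeros((320+b.shape[0],720,3),np.uint8);c[:320]=a;c[320:,:b.shape[1]]=b
cv2.imwrite("pics/c1.png",c)
E
```

```text
(no output)
```

View pics/c1.png

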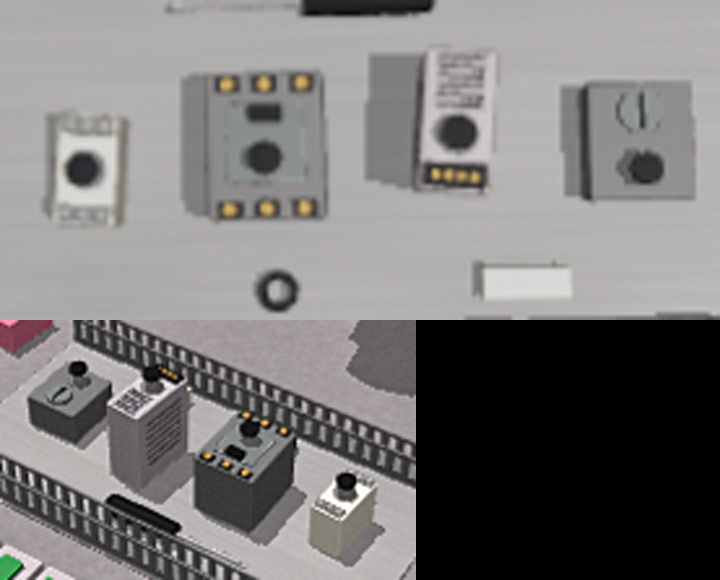

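The choice is confirmed: breaker with rocker and terminals, supply with slots and terminal strip, relay with screw rows. Next I'll locate the buttons from both views.

```bash
cat > h.py <<'E'
import numpy as np
from scipy.spatial.transform import Rotation as R
from scipy.optimize import brentq
from station import bot
def ray(n,u,v):
    c=bot.get_calibration(n); d=np.array([(u-c['cx'])/c['fx'],(v-c['cy'])/c['fy']]); rd=np.hypot(*d)
    r=brentq(lambda r:r*(1+c['k1']*r*r)-rd,0,1.5); d=d*r/rd
    return np.array(c['xyz']),R.from_euler('xyz',c['orientation'],degrees=True).apply([d[0],-d[1],-1])
def at(n,u,v,z):
    o,d=ray(n,u,v); return o+d*(z-o[2])/d[2]
E
python3 - <<'E'
from h import *
P=dict(breaker=(105.5,305.6,268.9,346,246.6),supply=(135.5,354.4,262.6,308.2,226.2),relay=(85.5,260.4,271.9,382.7,267))
o=bot.observe(); T=R.from_euler('xyz',o['ee_rot'],degrees=True)
for k,(z,a,b,c,d) in P.items():
    p=at('top',a,b,z);q=at('scene',c,d,z);print(k,p.round(1),q.round(1))
    m=(p+q)/2; m[2]=245.3; print((T.inv().apply(m-o['ee_pos'])/10).round(2))
E
```

```text
breaker [530.5  99.  105.5] [536.8 101.7 105.5]
[-6.430e+01 -5.421e+01  1.000e-02]
supply [545.6 -21.6 135.5] [554.4 -17.1 135.5]
[-5.228e+01 -5.291e+01 -1.000e-02]
relay [522.7 215.7  85.5] [530.  218.8  85.5]
[-7.581e+01 -5.632e+01  4.000e-02]
```

```bash
python3 -m crank '[[[-64.4,-54.0,0,0,0,-1.327],[-64.4,-54.0,0,0,0,-1.327],[-64.4,-54.0,0,0,0,-1.327],[-64.4,-54.0,0,0,0,-1.327],[-64.4,-54.0,0,0,0,-1.327],[-64.4,-54.0,0,0,0,-1.327],[-64.4,-54.0,0,0,0,-1.327],[-64.4,-54.0,0,0,0,-1.327],[-64.4,-54.0,0,0,0,-1.327],[-64.4,-54.0,0,0,0,-1.327],[-64.4,-54.0,0,0,0,-1.327],[-64.4,-54.0,0,0,0,-1.327],[-64.4,-54.0,0,0,0,-1.327],[-64.4,-54.0,0,0,0,-1.327],[-64.4,-54.0,0,0,0,-1.327],[-64.4,-54.0,0,0,0,-1.327],[-64.4,-54.0,0,0,0,-1.327],[-64.4,-54.0,0,0,0,-1.327],[-64.4,-54.0,0,0,0,-1.327],[-64.4,-54.0,0,0,0,-1.327]]]' -1 20
```

```text
time_s: 1.77
ee_pos: [528.5, 96.1, 244.9]
ee_rot: [180.0, 0.0, 0.0]
ft_force: [1.0, -0.2, 0.5]
grip_width: 0.1
```

```bash
python3 -m crank '[[[0,0,3,0,0,0],[0,0,6,0,0,0],[0,0,9,0,0,0],[0,0,9,0,0,0],[0,0,9,0,0,0],[0,0,9,0,0,0]]]'; python3 - <<'E'
from h import *
import cv2
a=bot.snapshot("top");b=bot.snapshot("scene");o=bot.observe()
print(o['ee_pos'],o['ft_force'])
a=cv2.resize(a[210:320,240:420],None,fx=3,fy=3,interpolation=cv2.INTER_CUBIC)
b=cv2.resize(b[190:290,290:410],None,fx=4,fy=4,interpolation=cv2.INTER_CUBIC)
c=np.zeros((560,700,3),np.uint8);
c=np.zeros((600,800,3),np.uint8);b2=cv2.resize(b,(300,250));c[:330,:540]=a;c[350:600,:300]=b2
cv2.imwrite("pics/c2.png",b)
E
```

```text
time_s: 2.27
ee_pos: [529.0, 93.8, 156.5]
ee_rot: [-180.0, -0.1, -0.0]
ft_force: [-0.1, 1.6, 0.8]
grip_width: -0.1
[530.15287764  93.83997762 157.8383524 ] [ 0.32498791 -0.82926415  1.18739461]
```

View pics/c2.png

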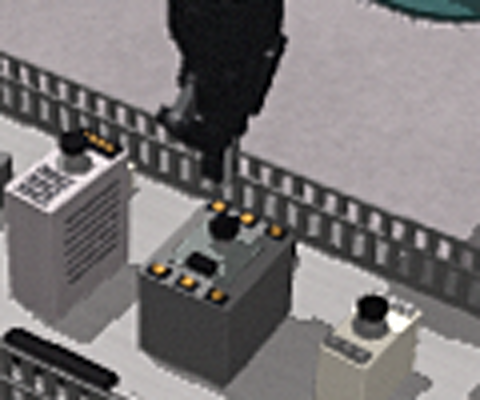

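The gripper tip sits at crop (218,182), just above the breaker cap, whose top face is at about (224,218). The cap's side was biasing my scene pixels, so I'm re-solving with the top-face centres.

```bash
python3 - <<'E'
from h import *
f=lambda u,v:(290+(u+.5)/4-.5,190+(v+.5)/4-.5)
for k,u,v,z in(("tip",218,181,143),("br",224,218,105.5),("br-hi",224,214,105.5),("sup",75,139,135.5),("rel",373,302,85.5)):
    print(k,at("scene",*f(u,v),z).round(1))
E
```

```text
tip [534.5  92.9 143. ]
br [528.6  95.1 105.5]
br-hi [525.   92.7 105.5]
sup [547.5 -21.6 135.5]
rel [523.2 215.4  85.5]
```

```bash
python3 -m crank '[[[0.1,-0.4,1,0,0,0],[0.1,-0.4,2,0,0,0],[0.1,-0.4,3,0,0,0],[0.1,-0.4,3,0,0,0],[0.1,-0.4,3,0,0,0],[0.1,-0.4,3,0,0,0]]]'; python3 -m crank '[[[0,0,0.2,0,0,0],[0,0,0.4,0,0,0],[0,0,0.6,0,0,0],[0,0,0.6,0,0,0],[0,0,0.6,0,0,0]]]'
```

```text
time_s: 2.87
ee_pos: [529.2, 97.8, 124.9]
ee_rot: [180.0, 0.0, -0.0]
ft_force: [0.1, 0.1, 0.2]
grip_width: 0.0
time_s: 3.28
ee_pos: [529.4, 97.9, 119.2]
ee_rot: [-180.0, 0.0, -0.0]
ft_force: [-0.5, 0.0, -0.2]
grip_width: -0.0
```

```bash
python3 -m crank '[[[0,0,0.1,0,0,0],[0,0,0.2,0,0,0],[0,0,0.2,0,0,0],[0,0,0.2,0,0,0]]]';  python3 -m crank '[[[0,0,0.1,0,0,0],[0,0,0.2,0,0,0],[0,0,0.2,0,0,0],[0,0,0.2,0,0,0]]]'
```

```text
time_s: 3.62
ee_pos: [529.5, 97.9, 117.7]
ee_rot: [-180.0, -0.0, 0.0]
ft_force: [-1.5, -0.6, 5.1]
grip_width: 0.5
time_s: 3.95
ee_pos: [529.5, 97.9, 115.4]
ee_rot: [-180.0, -0.0, -0.0]
ft_force: [-1.2, -0.9, 4.7]
grip_width: -0.0
```

```bash
python3 -m crank '[[[0,0,0.1,0,0,0],[0,0,0.2,0,0,0],[0,0,0.3,0,0,0],[0,0,0.3,0,0,0],[0,0,0.3,0,0,0]]]';  python3 -m crank '[[[0,0,0.05,0,0,0],[0,0,0.1,0,0,0],[0,0,0.15,0,0,0],[0,0,0.15,0,0,0],[0,0,0.15,0,0,0],[0,0,0.15,0,0,0]]]'
```

```text
time_s: 4.37
ee_pos: [529.5, 97.9, 112.4]
ee_rot: [-180.0, -0.0, -0.0]
ft_force: [-0.8, 0.1, 4.8]
grip_width: 0.1
time_s: 4.87
ee_pos: [529.5, 97.9, 111.0]
ee_rot: [-180.0, -0.0, 0.0]
ft_force: [-2.1, 0.3, 5.3]
grip_width: -0.2
```

```bash
python3 -m crank '[[[0,0,-1,0,0,0],[0,0,-3,0,0,0],[0,0,-6,0,0,0],[0,0,-8,0,0,0],[0.4,3,-8,0,0,0],[0.8,6,-8,0,0,0],[1.2,9,-8,0,0,0],[1.65,11.95,-8,0,0,0],[1.65,11.95,-6,0,0,0],[1.65,11.95,-6,0,0,0],[1.65,11.95,-6,0,0,0],[1.65,11.95,-6,0,0,0]]]'; python3 - <<'E'
from h import *
import cv2
b=bot.snapshot("scene");o=bot.observe()
print(o['ee_pos'],o['ft_force'])
b=cv2.resize(b[180:280,290:410],None,fx=5,fy=5,interpolation=cv2.INTER_CUBIC)
cv2.imwrite("pics/c3.png",b)
E
```

```text
time_s: 5.87
ee_pos: [545.6, -21.1, 170.8]
ee_rot: [-180.0, 0.0, 0.0]
ft_force: [-0.0, 0.3, -0.1]
grip_width: 0.3
[546.00140236 -20.87923955 171.25385916] [-0.08458493  0.5255339   0.79154273]
```

View pics/c3.png

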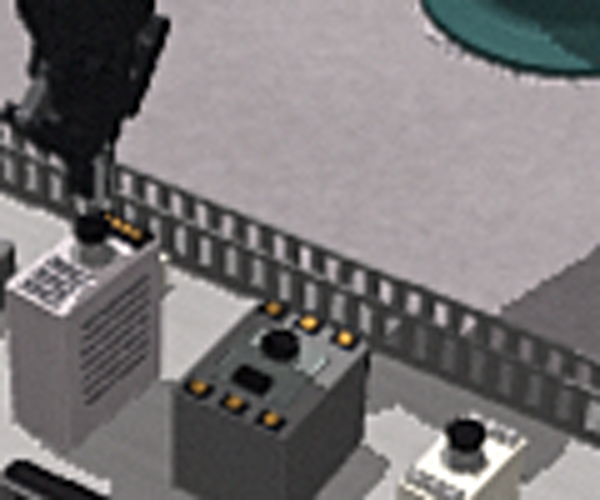

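The breaker's cap at crop (280,345) is now down close to the case, and the unit has not shifted. The tip is at (92,200), over the supply cap at (93,225). Descending.

```bash
python3 -m crank '[[[0,0,0.7,0,0,0],[0,0,1.4,0,0,0],[0,0,1.9,0,0,0],[0,0,1.9,0,0,0],[0,0,1.9,0,0,0],[0,0,1.9,0,0,0]]]'; python3 -m crank '[[[0,0,0.1,0,0,0],[0,0,0.2,0,0,0],[0,0,0.3,0,0,0],[0,0,0.4,0,0,0],[0,0,0.4,0,0,0],[0,0,0.4,0,0,0]]]'
```

```text
time_s: 6.42
ee_pos: [545.8, -21.5, 151.7]
ee_rot: [-180.0, 0.0, 0.0]
ft_force: [0.7, -0.7, -0.6]
grip_width: -0.1
time_s: 6.92
ee_pos: [546.2, -21.7, 148.3]
ee_rot: [180.0, -0.0, -0.0]
ft_force: [-1.6, -0.2, 5.5]
grip_width: -0.1
```

Contact is where I expected it. The target is TCP z ≈ 141 (about 9 mm of travel).

```bash
python3 -m crank '[[[0,0,0.1,0,0,0],[0,0,0.2,0,0,0],[0,0,0.3,0,0,0],[0,0,0.4,0,0,0],[0,0,0.5,0,0,0],[0,0,0.5,0,0,0],[0,0,0.5,0,0,0]]]';  python3 -m crank '[[[0,0,0.05,0,0,0],[0,0,0.1,0,0,0],[0,0,0.2,0,0,0],[0,0,0.2,0,0,0],[0,0,0.2,0,0,0],[0,0,0.2,0,0,0]]]'
```

```text
time_s: 7.5
ee_pos: [546.2, -21.6, 142.9]
ee_rot: [180.0, -0.0, 0.0]
ft_force: [-0.8, 0.2, 3.9]
grip_width: 0.0
time_s: 8.0
ee_pos: [546.2, -21.6, 141.0]
ee_rot: [180.0, -0.0, 0.0]
ft_force: [-0.8, 0.5, 4.5]
grip_width: -0.2
```

```bash
python3 -m crank '[[[0,0,-1,0,0,0],[0,0,-2.5,0,0,0],[0,0,-4,0,0,0],[0,0,-4,0,0,0],[-0.4,-4,-4,0,0,0],[-0.8,-8,-4,0,0,0],[-1.2,-12,-4,0,0,0],[-1.6,-16,-4,0,0,0],[-2,-20,-4,0,0,0],[-2.3,-23.75,-4,0,0,0],[-2.3,-23.75,-4,0,0,0],[-2.3,-23.75,-1,0,0,0],[-2.3,-23.75,1.5,0,0,0],[-2.3,-23.75,2,0,0,0],[-2.3,-23.75,2,0,0,0],[-2.3,-23.75,2,0,0,0],[-2.3,-23.75,2,0,0,0]]]'; python3 - <<'E'
from h import *
import cv2
b=bot.snapshot("scene");o=bot.observe()
print(o['ee_pos'],o['ft_force'])
b=cv2.resize(b[190:290,290:410],None,fx=5,fy=5,interpolation=cv2.INTER_CUBIC)
cv2.imwrite("pics/c4.png",b)
E
```

```text
time_s: 9.42
ee_pos: [524.1, 215.8, 122.2]
ee_rot: [-180.0, -0.1, -0.0]
ft_force: [0.1, 0.3, 0.2]
grip_width: 0.0
[524.3182013  215.95953535 122.56666005] [0.19713912 0.01472612 0.86193577]
```

View pics/c4.png

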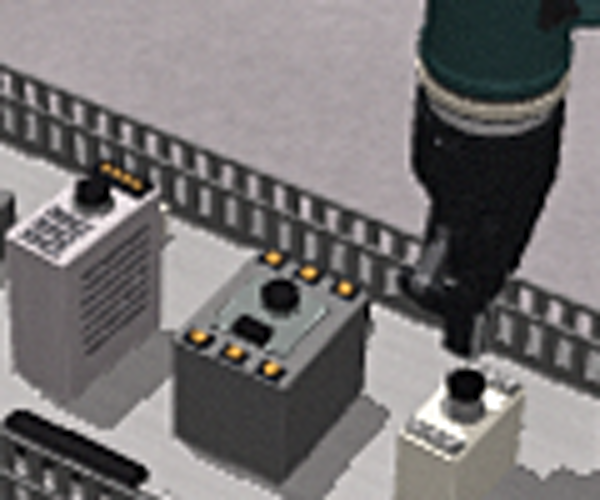

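The supply cap at crop (95,193) is now low, and the breaker is still in. The tip at (463,345) is over the relay cap at (465,382).

```bash
python3 -m crank '[[[0,0,0.7,0,0,0],[0,0,1.4,0,0,0],[0,0,1.9,0,0,0],[0,0,1.9,0,0,0],[0,0,1.9,0,0,0],[0,0,1.9,0,0,0]]]'; python3 -m crank '[[[0,0,0.1,0,0,0],[0,0,0.2,0,0,0],[0,0,0.3,0,0,0],[0,0,0.4,0,0,0],[0,0,0.4,0,0,0],[0,0,0.4,0,0,0]]]'
```

```text
time_s: 9.97
ee_pos: [522.8, 215.9, 101.6]
ee_rot: [180.0, 0.0, 0.0]
ft_force: [0.2, 0.4, 0.5]
grip_width: -0.0
time_s: 10.47
ee_pos: [523.2, 216.0, 98.3]
ee_rot: [-180.0, -0.0, -0.0]
ft_force: [-0.1, 0.3, 4.3]
grip_width: -0.1
```

```bash
python3 -m crank '[[[0,0,0.1,0,0,0],[0,0,0.2,0,0,0],[0,0,0.3,0,0,0],[0,0,0.4,0,0,0],[0,0,0.5,0,0,0],[0,0,0.5,0,0,0],[0,0,0.5,0,0,0]]]';  python3 -m crank '[[[0,0,0.05,0,0,0],[0,0,0.1,0,0,0],[0,0,0.2,0,0,0],[0,0,0.2,0,0,0],[0,0,0.2,0,0,0],[0,0,0.2,0,0,0]]]'
python3 -m crank '[[[0,0,-1,0,0,0],[0,0,-3,0,0,0],[0,0,-6,0,0,0],[0,0,-10,0,0,0],[-4,0,-13,0,0,0],[-8,0,-13,0,0,0],[-8,0,-13,0,0,0],[-8,0,-13,0,0,0],[-8,0,-13,0,0,0],[-8,0,-13,0,0,0]]]'; python3 - <<'E'
from h import *
import cv2
b=bot.snapshot("scene");o=bot.observe()
print(o['ee_pos'],o['ft_force'])
b=cv2.resize(b[200:310,250:410],None,fx=5,fy=5,interpolation=cv2.INTER_CUBIC)
cv2.imwrite("pics/c5.png",b)
E
```

```text
time_s: 11.05
ee_pos: [523.2, 216.0, 92.9]
ee_rot: [-180.0, -0.0, -0.0]
ft_force: [-0.2, 0.3, 5.2]
grip_width: 0.0
time_s: 11.55
ee_pos: [523.2, 216.0, 91.0]
ee_rot: [-180.0, -0.0, -0.0]
ft_force: [-1.3, 0.3, 5.0]
grip_width: 0.1
time_s: 12.38
ee_pos: [443.5, 215.8, 220.3]
ee_rot: [180.0, 0.0, -0.0]
ft_force: [0.2, -0.4, -0.5]
grip_width: 0.2
[443.5862917  215.78366426 220.15500882] [-0.1549292   0.88620361  0.21235154]
```

View pics/c5.png

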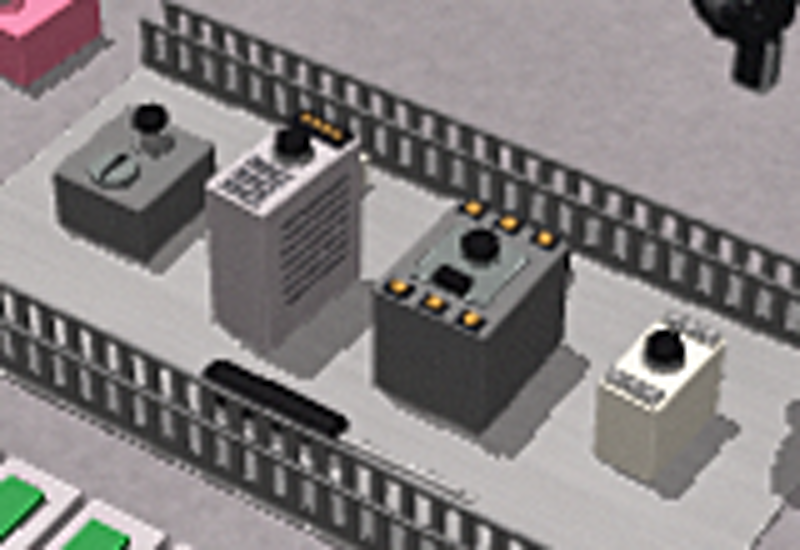

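All three caps are in: supply at (294,142), breaker at (480,243), relay at (664,348). The timer's at (150,117) is still out, the units are unmoved and the arm is clear.

```bash
python3 -c "
from station import bot
print(bot.sign_off())"
```

```text
the job is handed in; nothing more can be done
None
```

I pressed the three buttons from above with the shut fingertips, in the order breaker, power supply, relay. Each went in about 9 mm of its 12 mm travel, estimated from the measured tool height. The push read about 4–5.5 N, slightly below the 6 N or so expected at that depth, with no sign of hitting the stop.

In the last picture all three caps are in, the timer's is still out, no unit has visibly shifted, and the gripper is clear of everything. I handed the job in at about 12.4 s.

The one disagreement was in the first position estimates: the two cameras differed by 6–9 mm. I had been reading part of the cap's side as its top in the scene view. Re-reading the top faces brought the two to within about 4 mm, and each press made contact at the height expected.

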